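Key a drive shaft into a pulley hub and hold it home

ROBOT

A 6-joint arm with a two-finger parallel gripper is mounted at the origin on a cart in front of the work surface, level with it; the furniture and walls round the work are solid. World frame = base frame: x ahead of the robot, y to its left, z up, the work surface at z = 0. Lengths are in m, angles in rad, forces in N, time in s.
With the tool pointing down it reaches from about 0.375 to 0.9 m from the base axis. Payload 3.1 kg.
Tool frame: the origin (TCP) lies at the very end of the fingers, on their centre line; the grasp point (between the pads) lies 19 mm behind it (manip.pinch_z is the distance from the TCP to the grasp point, in m); z points along the fingers, y is the line along which they close (so a half turn about z gives the same grasp; the last joint's range is limited). The gripper opens to 85 mm and grips with 20 to 120 N. Pads are 22 mm wide; open, the fingers measure 114 mm over their backs; the gripper's body (76 mm by 85 mm) begins 54 mm behind the grasp point. The pads swing forward as they close: fully open they stand 13 mm farther back than shut.
Start: joints at [1.03, 0.527, 1.433, -0, 1.181, -0.178], TCP at [0.222, 0.584, 0.231] pointing down, gripper open.
Joint ranges: [-3.08, 3.08], [-0.75, 2.2], [0.22, 2.44], [-1.43, 4.57], [0, 2.65], [-2.85, 2.85]. Speed limits (rad/s): [2.79, 2.79, 3.14, 3.14, 3.14, 3.14].

INTERFACE

Orientations are given as a unit quaternion [x, y, z, w].
In Python, from station import manip gives the robot as it stands.
- The arm moves only by the tool servo_tool, never from a script. Its argument "commands" is one flat list of numbers, 7 for each row, row after row: the shift along the tool's x, y, z each as a share of 500 mm, from -1 to 1, then the turn, a rotation vector about the tool's x, y, z each as a share of 360 degrees, from -1 to 1, then the opening, from -1 (shut) to 1 (fully open). In form: [dx, dy, dz, rx, ry, rz, claw, dx, dy, dz, rx, ry, rz, claw, ...]. A call has 1 to 12 rows; each row shifts and turns the commanded pose from where the row before left it, along the tool's axes as they then stand; what a row does not reach is not made up. A row lasts 1/12 s, in which the tool goes at most 41.7 mm and 7.16 degrees, less where a joint would pass 70% of its speed; a pose out of reach is approached as far as the arm can. A call with a number of a shift or a turn outside -1 to 1 is refused whole. A call with a gripper value outside its range is refused whole. The fingers move at their own pace and stop on an object; "force" is the grip in N (left out, the last holds). Time passes only in rows, so rows that do not move let the fingers close. It gives the time, the measured TCP pose, the force, the opening and the grip force at its end, in the units of the state.
- manip.sense(): the state, without advancing time (a new reading comes with each control period).
- manip.snapshot(name): name is "scene" or "side" or "wrist"; returns a dict with "img" (480x640x3 uint8, red, green, blue), "mtx" (3x3 intrinsics, pixels), "world_to_cam" (4x4, takes a point from world to camera coordinates). Camera axes: x right, y up, looking along -z (the intrinsics and any distortion apply to the point x, -y, -z); pixel columns grow to the right and rows downward; lengths in m; the calibration is good to about 2 mm. A picture is of the moment at which its call begins. There is no depth.
- manip.sign_off(): hands the job in; it is judged then, once.
Trained networks look in a picture, given as the dict that the camera call returned (one of the last four; its "shot" number tells which), for a name from the list of things; names that differ only in an ending like _2 or _b are one class to them, and where a whole thing is asked for, a point or a joint stands for the part that bears it (a point fixed in the world has none). Each returns a list of dicts, best first, with "conf" (0 to 1); they miss things now and then, are a little off and sometimes report something else, mostly with a low value. They report only what shows in the picture. A call takes as long as a camera call. They do not tell look-alikes from the thing itself.
- manip.look_for(picture, query): "box" ([left, top, width, height] in pixels, round what is visible of it).
- manip.silhouettes(picture, query): "pixels" (480x640 bool, what is visible of it) and "box" ([left, top, width, height] in pixels, round what is visible of it).
The state is a dict: "t": time; "q": joint angles; "qd": joint speeds; "tau": joint torques, N m; "tcp_pos": TCP position; "tool_rot": TCP orientation; "force": force on the tool from outside, world axes, zero at the start; "ft_torque": the same for the moment, N m; "finger_gap": opening from 0.0 (shut) to 1.0 (fully open); "gripper_force": force on a finger pad.
Only numpy, scipy, OpenCV 4.12 (cv2) and the standard library are available. Lean on these libraries where they do the work, as an engineer would, in place of code of your own. Each camera call takes 0.05 s, during which the arm holds its last target. There are 200 camera calls.

TASK

Take the keyed shaft (the one with a lug on its collar) out of the rack and put it upright into the bore of the pulley, turning it until its key finds the keyway, then push it down against the spring ejector until its collar sits fully home on the hub. Finish while still gripping the shaft and holding it down, as the ejector would lift it again: do not let go. Leave the plain shaft in the rack and the tin and the capacitor where they are.

Things in the scene. Friction and masses are not known exactly. Their poses are not given: they have to be found in the camera images.
- key_shaft_grip (a point): Centre of the keyed steel shaft's square head, the point to grip; the shaft hangs upright in a hole of the rack. Own z up along the shaft, own x towards its key. Head 24 x 24 mm, flats square to own x and y, from 20 mm below to 20 mm above this point. About 0.28 kg. The key must turn 0.3 to 1.6 rad clockwise, seen from above, to point along the keyway.
- key_shaft_collar (a point): On the axis at the underside of the keyed shaft's collar, 28 mm below key_shaft_grip, same axes; it meets the hub face when home. Collar 38 mm across, 8 mm thick, right under the head, hangs on the rack's top. Below it the round shaft, 20 mm across and 40 mm long, its end tapered over 4 mm.
- key_shaft: The keyed shaft; origin and axes as key_shaft_collar. Key: a bar 8 mm wide on the upper 25 mm of the round shaft, reaching 14 mm from the axis towards own x; the lowest 15 mm are a round pilot without key. A lug 8 mm wide on the collar, reaching 30 mm from the axis, stands straight above the key and shows its direction from above.
- plain_shaft_grip (a point): The same point of a like shaft without key and without lug, hanging in the other hole of the rack, its head's top 98 mm above the bench. Leave it there.
- rack: Light wooden rack, fixed: 70 mm (own x) by 210 mm (own y), top 50 mm above the bench; origin at the centre of its underside. Two square holes 31 mm wide at own y = -60 and +60 mm hold one shaft each.
- bore_mouth (a point): Centre of the bore at the hub's face, 55 mm above the bench; own z up. Bore 22 mm across. Own x points along the keyway: a slot 10 mm wide cut from the bore right through the hub wall, seen from above as a notch. The key rests on the face until it is over the keyway (within about 0.08 rad); the collar stops on the face when home.
- nest: Dark steel plate 120 x 110 x 12 mm, fixed on the bench; origin at the centre of its underside, straight below the bore, axes as bore_mouth. On it lies, fixed, the plain grey toothed pulley: rim 90 mm across up to 40 mm above the bench, then the hub, 48 mm across, up to 55 mm.
- ejector (a joint): Spring plunger in the bottom of the bore, m pressed down: 0 free, 0.010 when the shaft is home. Its top is 30 mm below the bore mouth when free; the spring pushes up with 5 N at first and 10 N when the shaft is home, so a released shaft rises again by about 10 mm.
- tin_mid (a point): Centre of a yellow round tin, 52 mm across and 21 mm tall, loose on the bench. Leave it alone.
- capacitor_mid (a point): Centre of a blue cylindrical capacitor standing on the bench, 35 mm across and 43 mm tall, loose. Leave it alone.
Not all that is in view belongs to the job. What is shaped like the part that bears plain_shaft_grip but purple is not meant.

How it is judged:
By the outcome, as a careful person would: the job done as asked, in the order asked, and still so for the second after the job is handed in, while the arm keeps its last pose, push and grip.
It also fails if it takes over 38 s, if anything falls off the work surface, if the arm or the gripper's body presses on something with over 40 N, if the wrist force passes 120 N, or if a joint passes its speed limit or range.

## Working session

There is one attempt and no reset: what is moved stays moved. The work goes in short steps, Python scripts to look and compute and a tool call to move; the robot and the scene stay as the last step left them, time stands still between calls to the robot, and variables do not carry over. Pictures are saved under pics/ and viewed, at most 10 in all, crops included, and the job is handed in when it is done.

Besides the shell and the picture viewer there is one more tool, called as name(argument=value, ...) on one line, values as JSON. servo_tool: Moves the arm, as the interface text tells. Its arguments: {"type":"object","properties":{"commands":{"type":"array"},"force":{"type":"number"}},"required":["commands"]}

```bash
mkdir -p pics; cat > h.py <<'E'
import numpy as np, cv2
from station import manip
def save(p,n): cv2.imwrite(f'pics/{n}.png',p['img'][:,:,::-1])
def proj(p,X):
    X=np.atleast_2d(X); c=(p['world_to_cam']@np.c_[X,np.ones(len(X))].T)[:3]
    v=p['mtx']@np.array([c[0],-c[1],-c[2]]); return (v[:2]/v[2]).T
def at_z(p,uv,z):
    M=p['world_to_cam'];R=M[:3,:3];C=-R.T@M[:3,3]
    d=np.linalg.inv(p['mtx'])@np.array([uv[0],uv[1],1.]);d=R.T@np.array([d[0],-d[1],-d[2]])
    return C+d*(z-C[2])/d[2]
E
python3 - <<'E'
from h import *
a=[]
for n in ['scene','side']:
    p=manip.snapshot(n); a.append(p['img']); print(n,[k for k in p], p['world_to_cam'].round(3).tolist())
    for q in ['key_shaft','plain_shaft_grip','rack','nest','tin_mid','capacitor_mid']:
        print(q,[(np.round(d['box']).tolist(),round(d['conf'],2)) for d in manip.look_for(p,q)[:4]])
    save(p,n)
s=manip.sense();print(s['t'],s['tcp_pos'],s['tool_rot'],s['force'])
E
```

```text
scene ['img', 'mtx', 'world_to_cam', 'shot'] [[0.896, -0.443, -0.017, -0.431], [0.301, 0.579, 0.758, -0.313], [-0.326, -0.684, 0.652, -0.766], [0.0, 0.0, 0.0, 1.0]]
key_shaft [([304.0, 226.0, 23.0, 34.0], 0.81)]
plain_shaft_grip [([273.0, 190.0, 20.0, 31.0], 0.94), ([256.0, 170.0, 17.0, 37.0], 0.75), ([237.0, 221.0, 24.0, 44.0], 0.68), ([199.0, 226.0, 22.0, 42.0], 0.61)]
rack [([259.0, 201.0, 92.0, 90.0], 0.86)]
nest [([317.0, 322.0, 96.0, 66.0], 0.74)]
tin_mid [([411.0, 280.0, 32.0, 33.0], 0.93)]
capacitor_mid [([235.0, 281.0, 24.0, 32.0], 0.93)]
side ['img', 'mtx', 'world_to_cam', 'shot'] [[-0.997, 0.072, -0.009, 0.522], [-0.041, -0.453, 0.891, 0.016], [0.06, 0.889, 0.455, -1.045], [0.0, 0.0, 0.0, 1.0]]
key_shaft [([291.0, 236.0, 21.0, 28.0], 0.77)]
plain_shaft_grip [([305.0, 307.0, 26.0, 56.0], 0.98), ([353.0, 254.0, 20.0, 46.0], 0.86), ([302.0, 262.0, 22.0, 37.0], 0.8), ([391.0, 261.0, 23.0, 48.0], 0.67)]
rack [([286.0, 248.0, 55.0, 91.0], 0.91)]
nest [([278.0, 207.0, 61.0, 38.0], 0.7), ([297.0, 234.0, 17.0, 31.0], 0.55)]
tin_mid [([225.0, 234.0, 25.0, 15.0], 0.53)]
capacitor_mid [([372.0, 251.0, 18.0, 26.0], 0.64), ([278.0, 204.0, 59.0, 40.0], 0.31)]
0.7 [0.22176406 0.58432308 0.23136534] [1.80394146e-01 9.83594403e-01 4.06808575e-05 1.70670809e-05] [-0.4106335  -0.26784339 -0.87688405]
```

```bash
ls
```

```text
h.py
pics
```

View pics/scene.png

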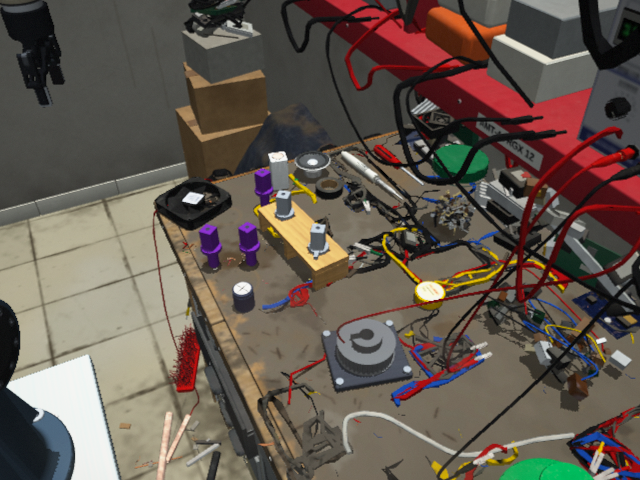

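View pics/side.png

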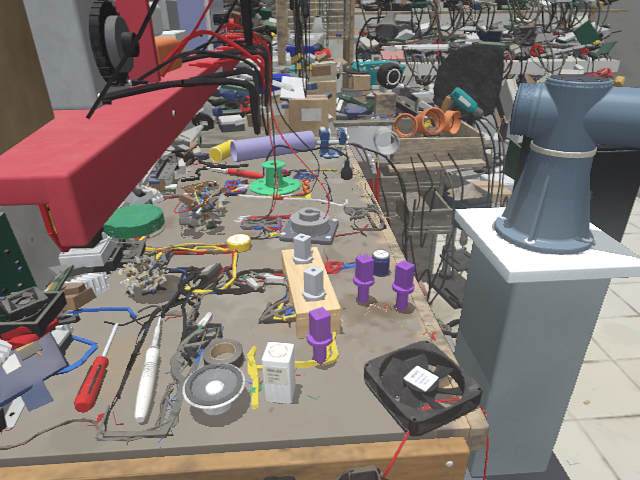

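The scene picture shows the rack with grey shafts at (284,205) and (318,240), purple look-alikes at (263,187), (210,246) and (249,246), and the pulley at (365,347) with a notch near (360,335). The shaft at (318,240) seems to have a lug on its collar near (316,256). I'll check that in a crop.

```bash
python3 - <<'E'
from h import *
p=manip.snapshot('scene');s=manip.snapshot('side')
im=p['img'][:,:,::-1]
a=cv2.resize(im[185:285,250:350],(400,400),interpolation=cv2.INTER_CUBIC)
b=cv2.resize(im[305:395,315:415],(400,400),interpolation=cv2.INTER_CUBIC) 
cv2.imwrite('pics/crop.png',np.hstack([a,b]))
# triangulated checks: head top z=.098
for n,pic,uv in [('key',p,(319,227)),('plain',p,(284,193)),('key',s,(303,237)),('plain',s,(314,269))]: print(n,at_z(pic,uv,.098).round(4))
for n,pic,uv,z in [('hub',p,(361,338),.055),('hub',s,(312,213),.055),('tin',p,(430,290),.021),('cap',p,(243,288),.043)]: print(n,at_z(pic,uv,z).round(4))
for uv in [(315,277),(349,262)]: print('rackcorner',at_z(p,uv,.05).round(4))
E
```

```text
key [0.5655 0.1667 0.098 ]
plain [0.5522 0.2868 0.098 ]
key [0.5606 0.1715 0.098 ]
plain [0.548 0.286 0.098]
hub [ 0.5273 -0.0508  0.055 ]
hub [ 0.5324 -0.0324  0.055 ]
tin [0.6989 0.0119 0.021 ]
cap [0.4102 0.1416 0.043 ]
rackcorner [0.5258 0.1035 0.05  ]
rackcorner [0.5945 0.1099 0.05  ]
```

View pics/crop.png

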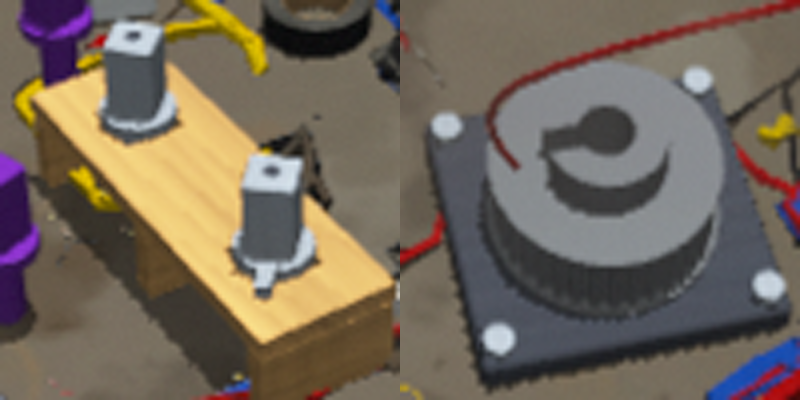

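The crop confirms it: the shaft at (318,240) has the lug (tip near (315,257)), so it is the keyed one. The shaft at (284,205) is plain and the purple ones are decoys. The keyway points left in the picture from the bore at about (366,334). Next I'll move above the keyed shaft.

servo_tool(commands=[-0.062, -0.0356, -0.006, 0, 0, 0, 1, -0.062, -0.0356, -0.006, 0, 0, 0, 1, -0.062, -0.0356, -0.006, 0, 0, 0, 1, -0.062, -0.0356, -0.006, 0, 0, 0, 1, -0.062, -0.0356, -0.006, 0, 0, 0, 1, -0.062, -0.0356, -0.006, 0, 0, 0, 1, -0.062, -0.0356, -0.006, 0, 0, 0, 1, -0.062, -0.0356, -0.006, 0, 0, 0, 1, -0.062, -0.0356, -0.006, 0, 0, 0, 1, -0.062, -0.0356, -0.006, 0, 0, 0, 1, -0.062, -0.0356, -0.006, 0, 0, 0, 1, -0.062, -0.0356, -0.006, 0, 0, 0, 1])

```text
t: 1.8
tcp_pos: [0.4947, 0.2511, 0.2677]
tool_rot: [0.18, 0.984, 0.0, 0.0]
force: [1.1, 0.5, -0.3]
finger_gap: 1.001
gripper_force: 0.0
```

```bash
python3 - <<'E'
from h import *
s=manip.sense();print(s['t'],s['tcp_pos'],s['tool_rot'],s['q'])
p=manip.snapshot('wrist');save(p,'w1')
print(proj(p,[[.563,.169,.098],[.53,-.04,.055]]).round())
for q in ['key_shaft','nest']: print(q,[(np.round(d['box']).tolist(),round(d['conf'],2)) for d in manip.look_for(p,q)[:3]])
M=p['world_to_cam'];R=M[:3,:3];print('cam',-R.T@M[:3,3],R.round(2).tolist())
E
```

```text
1.8 [0.49466833 0.25106025 0.26771825] [1.80471604e-01 9.83580167e-01 1.32334283e-04 1.92215673e-04] [ 2.68160123e-01  3.90358833e-01  1.56760642e+00  7.69902586e-05
  1.18316615e+00 -9.39733465e-01]
[[272. 298.]
 [104. 312.]]
key_shaft [([246.0, 260.0, 46.0, 52.0], 0.76)]
nest [([64.0, 259.0, 109.0, 86.0], 0.67)]
cam [0.41669671 0.28011079 0.41066142] [[0.35, 0.94, 0.0], [-0.88, 0.34, -0.32], [-0.3, 0.11, 0.95]]
```

View pics/w1.png

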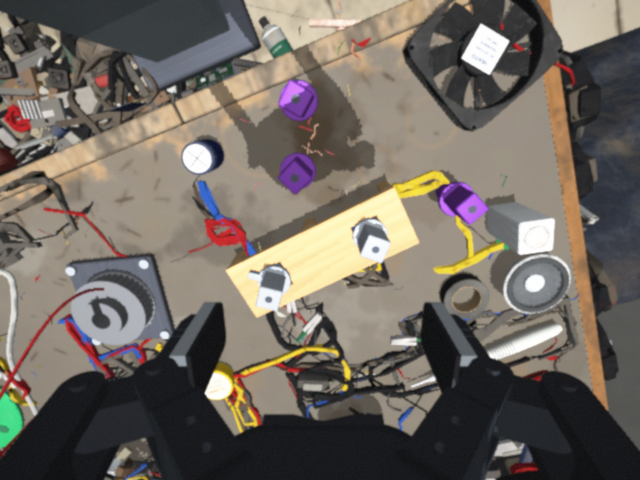

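The wrist view shows the keyed shaft's head at about (270,290), its lug at the upper left (255,274), the plain shaft at (372,240) and the pulley bore at (98,312). I'll go closer.

servo_tool(commands=[-0.0464, -0.0263, 0.02, 0, 0, 0, 1, -0.0464, -0.0263, 0.02, 0, 0, 0, 1, -0.0464, -0.0263, 0.02, 0, 0, 0, 1, -0.0464, -0.0263, 0.02, 0, 0, 0, 1, 0, 0, 0, 0, 0, 0, 1, 0, 0, 0, 0, 0, 0, 1])

```text
t: 2.45
tcp_pos: [0.5613, 0.1705, 0.2264]
tool_rot: [0.181, 0.983, -0.0, -0.001]
force: [-0.7, -0.5, -0.2]
finger_gap: 1.003
gripper_force: 0.0
```

```bash
python3 - <<'E'
from h import *
s=manip.sense();print(s['t'],s['tcp_pos'],s['tool_rot'],s['q'].round(3) if hasattr(s['q'],'round') else s['q'])
p=manip.snapshot('wrist');save(p,'w2')
import pickle;pickle.dump({k:p[k] for k in p},open('w2.pkl','wb'))
print(proj(p,[[.563,.169,.098],[.53,-.04,.055]]).round())
for q in ['key_shaft','nest']: print(q,[(np.round(d['box']).tolist(),round(d['conf'],2)) for d in manip.look_for(p,q)[:3]])
x=proj(p,[[.563,.169,.07]])[0].astype(int);x0=max(x[0]-75,0);y0=max(min(x[1]-75,330),0);print(x0,y0)
cv2.imwrite('pics/w2c.png',cv2.resize(p['img'][y0:y0+150,x0:x0+150,::-1],(600,600),interpolation=cv2.INTER_CUBIC))
E
```

```text
2.45 [0.56132266 0.17052818 0.22635399] [ 1.80974062e-01  9.83487097e-01 -6.13723026e-05 -1.23073599e-03] [ 1.040e-01  4.820e-01  1.535e+00  1.000e-03  1.127e+00 -1.103e+00]
[[322. 226.]
 [112. 255.]]
key_shaft [([288.0, 192.0, 48.0, 52.0], 0.56), ([258.0, 93.0, 237.0, 167.0], 0.16)]
nest [([62.0, 192.0, 131.0, 109.0], 0.98), ([286.0, 192.0, 50.0, 55.0], 0.42), ([211.0, 35.0, 49.0, 48.0], 0.32)]
247 141
```

View pics/w2c.png

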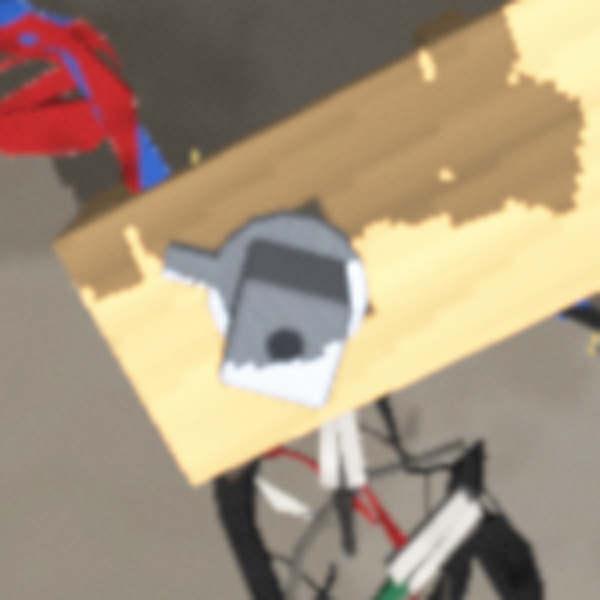

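The crop shows the head's top face centred at (318,227) in the full picture (its hole at crop (284,343)). The lug runs to the left with its tip at crop (167,256), parallel to the head's flats.

```bash
python3 - <<'E'
from h import *
import pickle;p=pickle.load(open('w2.pkl','rb'))
f=lambda c:(247+c[0]/4-.375,141+c[1]/4-.375)
c=at_z(p,f((284,343)),.098);print('head',c)
K=[at_z(p,f(k),.098)[:2] for k in [(222,378),(322,405),(345,305),(245,280)]];K=np.array(K);print(K.mean(0),[np.linalg.norm(K[i]-K[i-1]).round(4) for i in range(4)])
for a,b in [(1,0),(2,3),(0,3),(1,2)]:
  d=K[b]-K[a];print('edge',np.arctan2(d[1],d[0]))
t=at_z(p,f((167,256)),.058);d=t[:2]-c[:2];print('lug',np.linalg.norm(d),np.arctan2(d[1],d[0]))
d=t[:2]-at_z(p,f((214,270)),.058)[:2];print(np.arctan2(d[1],d[0]))
# pulley crop
cv2.imwrite('pics/w2p.png',cv2.resize(p['img'][190:310,55:205,::-1],(750,600),interpolation=cv2.INTER_CUBIC))
E
```

```text
head [0.56205675 0.16513437 0.098     ]
[0.56194893 0.16506952] [np.float64(0.0217), np.float64(0.0217), np.float64(0.0222), np.float64(0.021)]
edge -2.2135202977444246
edge -2.1874783193757987
edge 2.5413770146666
edge 2.569180525812416
lug 0.028971574659785792 -2.2339519596808106
-2.233511523504573
```

View pics/w2p.png

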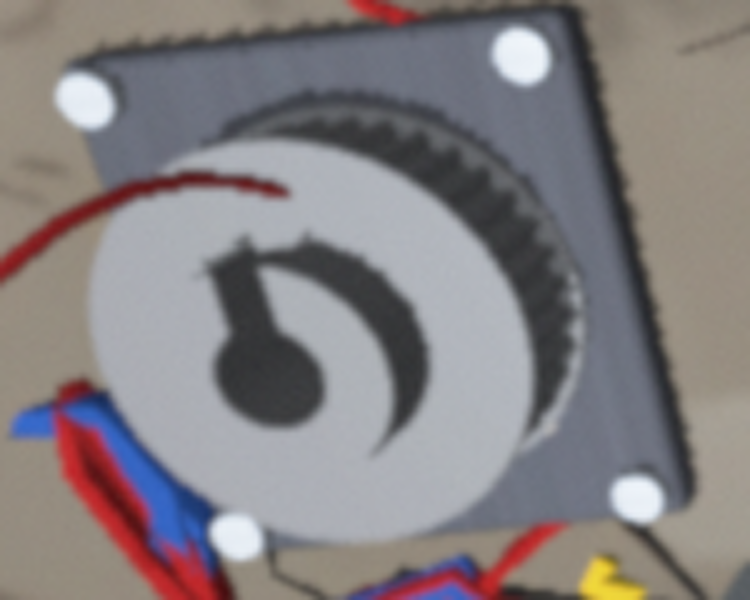

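The keyway and bore are clear: the bore centre is at crop (270,380), full picture (109,266), and the notch end is at crop (225,262). I'll compute their world pose.

```bash
python3 - <<'E'
from h import *
import pickle;p=pickle.load(open('w2.pkl','rb'))
f=lambda c:(55+c[0]/5-.4,190+c[1]/5-.4)
b=at_z(p,f((270,378)),.055);print('bore',b)
t=at_z(p,f((226,263)),.055);d=(t-b)[:2];print('keyway',np.linalg.norm(d),np.arctan2(d[1],d[0]))
S=np.array([at_z(p,f(c),.012+.003)[:2] for c in [(85,100),(521,55),(637,497),(236,537)]]);print('screws',S.mean(0))
for a,c in [(0,1),(3,2),(0,3),(1,2)]:
  e=S[c]-S[a];print(np.linalg.norm(e),np.arctan2(e[1],e[0]))
E
```

```text
bore [ 0.53834502 -0.04920225  0.055     ]
keyway 0.024624957976149057 2.928350324752744
screws [ 0.53851553 -0.05054131]
0.09454516082234285 1.310930453226168
0.09485853322442611 1.3169574588040764
0.10492268648140572 -0.2630927943089926
0.10435043422754975 -0.26012391808166874
```

servo_tool(commands=[0.002, 0.01, 0.05, 0, 0, 0.0148, 1, 0.002, 0, 0.05, 0, 0, 0.0148, 1, 0, 0, 0.05, 0, 0, 0.0148, 1, 0, 0, 0, 0, 0, 0, 1, 0, 0, 0, 0, 0, 0, 1])

```text
t: 3.02
tcp_pos: [0.5604, 0.177, 0.1519]
tool_rot: [0.313, 0.95, -0.001, -0.001]
force: [-0.1, 0.2, 0.4]
finger_gap: 0.999
gripper_force: 0.0
```

servo_tool(commands=[-0.0084, -0.0087, 0.01, 0, 0, 0, 1, -0.0084, -0.0087, 0.01, 0, 0, 0, 1, 0, 0, 0.04, 0, 0, 0, 1, 0, 0, 0.04, 0, 0, 0, 1, 0, 0, 0.04, 0, 0, 0, 1, 0, 0, 0.03, 0, 0, 0, 1, 0, 0, 0.006, 0, 0, 0, 1, 0, 0, 0, 0, 0, 0, 1])

```text
t: 3.68
tcp_pos: [0.5633, 0.1634, 0.0641]
tool_rot: [0.315, 0.949, -0.0, -0.0]
force: [0.5, 0.7, 0.5]
finger_gap: 0.997
gripper_force: 0.0
```

servo_tool(commands=[0, 0, 0, 0, 0, 0, -1, 0, 0, 0, 0, 0, 0, -1, 0, 0, 0, 0, 0, 0, -1, 0, 0, 0, 0, 0, 0, -1, 0, 0, 0, 0, 0, 0, -1, 0, 0, 0, 0, 0, 0, -1, 0, 0, 0, 0, 0, 0, -1, 0, 0, 0, 0, 0, 0, -1], force=70)

```text
t: 4.35
tcp_pos: [0.5639, 0.164, 0.0652]
tool_rot: [0.315, 0.949, 0.0, 0.001]
force: [-0.5, -0.7, 5.6]
finger_gap: 0.27
gripper_force: 68.9
```

The gap of 0.27 × 85 mm ≈ 23 mm matches the head, so it is gripped. I'll lift.

servo_tool(commands=[0, 0, -0.03, 0, 0, 0, -1, 0, 0, -0.04, 0, 0, 0, -1, 0, 0, -0.04, 0, 0, 0, -1, 0, 0, -0.04, 0, 0, 0, -1, 0, 0, -0.04, 0, 0, 0, -1, 0, 0, -0.01, 0, 0, 0, -1, 0, 0, 0, 0, 0, 0, -1])

```text
t: 4.93
tcp_pos: [0.564, 0.1641, 0.1653]
tool_rot: [0.315, 0.949, 0.001, 0.001]
force: [-0.2, -1.2, -3.2]
finger_gap: 0.269
gripper_force: 69.5
```

```bash
python3 - <<'E'
from h import *
s=manip.sense();print(s['t'],s['tcp_pos'],s['tool_rot'],s['q'],s['force'],s['finger_gap'])
p=manip.snapshot('wrist')
im=p['img'][:,:,::-1];save(p,'w3')
import pickle;pickle.dump((p,s),open('w3.pkl','wb'))
x=proj(p,[s['tcp_pos']])[0];print(x)
x=x.astype(int);y0=min(max(x[1]-80,0),320);x0=x[0]-100;print(x0,y0)
cv2.imwrite('pics/w3c.png',cv2.resize(im[y0:y0+150,x0:x0+200],(800,600),interpolation=cv2.INTER_CUBIC))
E
```

```text
4.9333 [0.56396756 0.16408289 0.16527651] [3.15335538e-01 9.48979302e-01 5.35883716e-04 1.22294828e-03] [ 9.30018429e-02  5.58713854e-01  1.59476664e+00 -2.63639815e-06
  9.85441745e-01 -8.36172016e-01] [-0.20684981 -1.18826424 -3.23127425] 0.2693225632110705
[323.52293764 302.75131462]
223 222
```

View pics/w3c.png

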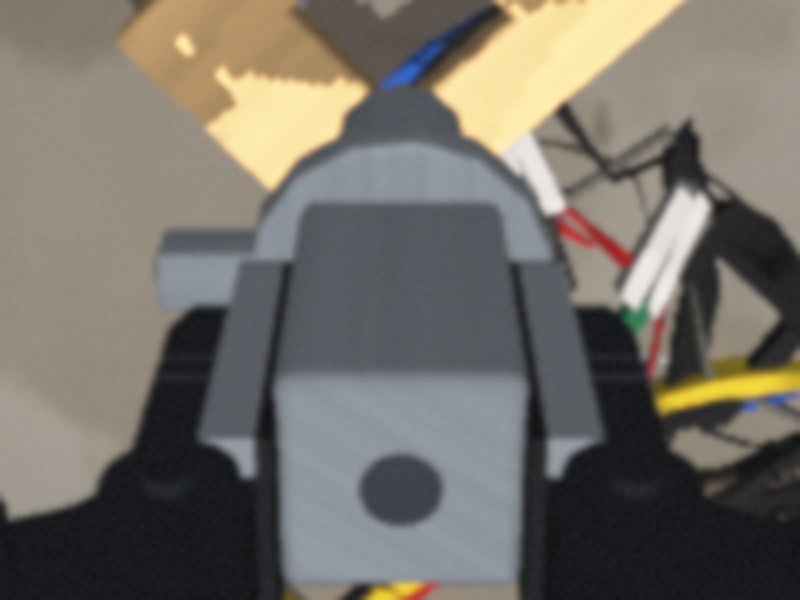

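The shaft is held square, lug pointing along −tool y (left in the picture), with the head-top hole at crop (401,489). Now I'll work out the axis offset and the route.

```bash
python3 - <<'E'
from h import *
import pickle;p,s=pickle.load(open('w3.pkl','rb'))
from scipy.spatial.transform import Rotation as Ro
R=Ro.from_quat(s['tool_rot']).as_matrix()
h=at_z(p,(223+401/4-.375,222+489/4-.375),s['tcp_pos'][2]+.033)
print('head',h,'in tool',R.T@(h-s['tcp_pos']),'tilt z',R[:,2])
# bottom of collar corner check: lug ends; axis yaw
print('yaw',np.arctan2(R[1,0],R[0,0]))
off=(R.T@(h-s['tcp_pos']));off[2]=0
print('to bore',R.T@(np.array([.5384,-.0498,s['tcp_pos'][2]])-s['tcp_pos']))
E
```

```text
head [0.56247926 0.16473197 0.19827651] in tool [ 0.00151534 -0.00031172 -0.03300368] tilt z [ 2.65907156e-03  2.45807003e-04 -9.99996434e-01]
yaw 2.4999698656192044
to bore [-1.07525075e-01 -1.86649225e-01 -1.20559885e-04]
```

servo_tool(commands=[-0.034, -0.0524, 0, 0, 0, 0, -1, -0.034, -0.0524, 0, 0, 0, 0, -1, -0.034, -0.0524, 0, 0, 0, 0, -1, -0.034, -0.0524, 0, 0, 0, 0, -1, -0.034, -0.0524, 0, 0, 0, 0, -1, 0, 0, 0, 0, 0, 0.0158, -1, 0, 0, 0, 0, 0, 0.0158, -1, 0, 0, 0, 0, 0, 0.0158, -1, 0, 0, 0, 0, 0, 0.0158, -1, 0, 0, 0, 0, 0, 0.0158, -1, 0, 0, 0, 0, 0, 0.0158, -1, 0, 0, 0, 0, 0, 0.0158, -1])

```text
t: 5.98
tcp_pos: [0.5515, 0.0083, 0.1621]
tool_rot: [0.622, 0.783, -0.001, -0.002]
force: [-0.8, 0.3, -3.3]
finger_gap: 0.27
gripper_force: 69.9
```

servo_tool(commands=[0, 0, 0, 0, 0, 0.0158, -1, 0, 0, 0, 0, 0, 0.0158, -1, 0, 0, 0, 0, 0, 0.0158, -1, 0, 0, 0, 0, 0, 0.0158, -1, 0, 0, 0, 0, 0, 0.0158, -1, 0, 0, 0, 0, 0, 0, -1, 0, 0, 0, 0, 0, 0, -1])

```text
t: 6.57
tcp_pos: [0.5519, 0.0083, 0.1627]
tool_rot: [0.793, 0.61, -0.001, -0.001]
force: [0.0, -0.4, -2.6]
finger_gap: 0.269
gripper_force: 69.9
```

```bash
python3 - <<'E'
from h import *
from scipy.spatial.transform import Rotation as Ro
s=manip.sense();p=manip.snapshot('wrist')
R=Ro.from_quat(s['tool_rot']).as_matrix();print(s['t'],s['tcp_pos'],'yaw',np.arctan2(R[1,0],R[0,0]),s['q'])
im=p['img'][:,:,::-1]
import pickle;pickle.dump((p,s),open('w4.pkl','wb'))
print(proj(p,[[.5384,-.0498,.055],[.5384-.024*.967,-.0498+.024*.255,.055]]))
cv2.imwrite('pics/w4.png',cv2.resize(im[120:420,120:520],(800,600),interpolation=cv2.INTER_CUBIC))
E
```

```text
6.5667 [0.55185317 0.00829784 0.16266524] yaw 1.3110228860120072 [-1.87436864e-01  5.23376678e-01  1.68209028e+00 -6.04587852e-05
  9.39554831e-01  7.23728466e-02]
[[325.11147317 299.53574133]
 [295.92084718 299.52326912]]
```

View pics/w4.png

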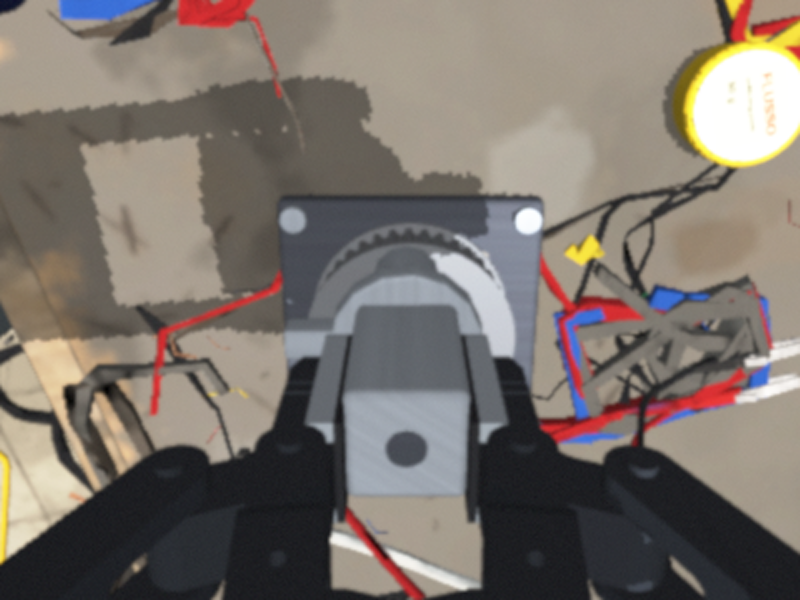

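The collar hides the bore, but the far nest screws show at crop (292,220) and (528,220). The plate edge is level in the picture, so the yaw matches the keyway. I'll check the nest pose against these screws and get the head offset.

```bash
python3 - <<'E'
from h import *
from scipy.spatial.transform import Rotation as Ro
import pickle;p,s=pickle.load(open('w4.pkl','rb'))
R=Ro.from_quat(s['tool_rot']).as_matrix();T=s['tcp_pos']
g=lambda c:(120+c[0]/2-.25,120+c[1]/2-.25)
a=at_z(p,g((292,220)),.015)[:2];b=at_z(p,g((528,220)),.015)[:2]
m=(a+b)/2;e=(a-b);th=np.arctan2(e[1],e[0]);y=np.array([-np.sin(th),np.cos(th)])
print(np.linalg.norm(e),'yaw',th,'centre',m-y*.04735)
h=at_z(p,g((406,449)),T[2]+.033);print('head',h,'tool',R.T@(h-T))
for B in ([.5384,-.0498],m-y*.04735):
    d=np.r_[B,0]-np.r_[h[:2],0];print('move',R.T@d)
E
```

```text
0.10470174891475378 yaw 2.8834243520104117 centre [0.56227379 0.04172533]
head [0.55262485 0.00945448 0.19566524] tool [ 0.00130627  0.00033594 -0.03300173]
move [-6.09202003e-02  1.47267382e-03  1.30323809e-05]
move [ 3.36665427e-02  1.03601924e-03 -1.35224845e-05]
```

The nest centre resolves to (0.538, −0.050) with yaw 2.883. That agrees with the earlier measurement, and the image-up screws are on the +y side. The head sits 1.4 mm along tool x from the TCP, which I'll allow for. Now I'll move over the bore and partway down.

servo_tool(commands=[-0.0305, 0.0007, 0, 0, 0, 0, -1, -0.0305, 0.0006, 0, 0, 0, 0, -1, -0.0305, 0.0006, 0, 0, 0, 0, -1, -0.0303, 0.0006, 0, 0, 0, 0, -1, 0, 0, 0.03, 0, 0, 0, -1, 0, 0, 0.03, 0, 0, 0, -1, 0, 0, 0.03, 0, 0, 0, -1, 0, 0, 0.01, 0, 0, 0, -1, 0, 0, 0, 0, 0, 0, -1, 0, 0, 0, 0, 0, 0, -1])

```text
t: 7.45
tcp_pos: [0.5384, -0.0509, 0.1141]
tool_rot: [0.793, 0.609, -0.0, -0.0]
force: [-0.6, -0.4, -3.4]
finger_gap: 0.271
gripper_force: 69.8
```

servo_tool(commands=[0, 0, 0.006, 0, 0, 0, -1, 0, 0, 0.006, 0, 0, 0, -1, 0, 0, 0.006, 0, 0, 0, -1, 0, 0, 0.004, 0, 0, 0, -1, 0, 0, 0, 0, 0, 0, -1, 0, 0, 0, 0, 0, 0, -1])

```text
t: 7.95
tcp_pos: [0.5384, -0.051, 0.1033]
tool_rot: [0.793, 0.609, -0.0, -0.0]
force: [0.5, -0.9, -3.8]
finger_gap: 0.268
gripper_force: 69.9
```

The pilot is in the bore without resistance. I'll continue through the key height.

servo_tool(commands=[0, 0, 0.004, 0, 0, 0, -1, 0, 0, 0.004, 0, 0, 0, -1, 0, 0, 0.004, 0, 0, 0, -1, 0, 0, 0.004, 0, 0, 0, -1, 0, 0, 0.004, 0, 0, 0, -1, 0, 0, 0.004, 0, 0, 0, -1, 0, 0, 0, 0, 0, 0, -1, 0, 0, 0, 0, 0, 0, -1])

```text
t: 8.62
tcp_pos: [0.5384, -0.051, 0.0911]
tool_rot: [0.794, 0.609, -0.0, -0.0]
force: [0.2, 0.5, -2.6]
finger_gap: 0.269
gripper_force: 69.9
```

There's no contact 4 mm below key height, so the key is in the keyway. Next I'll press towards home with a firmer grip.

servo_tool(commands=[0, 0, 0.006, 0, 0, 0, -1, 0, 0, 0.006, 0, 0, 0, -1, 0, 0, 0.006, 0, 0, 0, -1, 0, 0, 0.006, 0, 0, 0, -1, 0, 0, 0.006, 0, 0, 0, -1, 0, 0, 0.004, 0, 0, 0, -1, 0, 0, 0.002, 0, 0, 0, -1, 0, 0, 0, 0, 0, 0, -1, 0, 0, 0, 0, 0, 0, -1], force=100)

```text
t: 9.37
tcp_pos: [0.5384, -0.051, 0.0736]
tool_rot: [0.793, 0.609, 0.0, 0.0]
force: [-1.9, 0.9, 3.7]
finger_gap: 0.264
gripper_force: 101.6
```

The spring is engaged. I'll continue in small steps until the collar meets the hub.

servo_tool(commands=[0, 0, 0.003, 0, 0, 0, -1, 0, 0, 0.003, 0, 0, 0, -1, 0, 0, 0.003, 0, 0, 0, -1, 0, 0, 0, 0, 0, 0, -1, 0, 0, 0, 0, 0, 0, -1])

```text
t: 9.78
tcp_pos: [0.5384, -0.051, 0.0702]
tool_rot: [0.793, 0.609, 0.0, 0.0]
force: [-3.4, 1.4, 12.6]
finger_gap: 0.266
gripper_force: 102.9
```

servo_tool(commands=[0, 0, 0.002, 0, 0, 0, -1, 0, 0, 0.002, 0, 0, 0, -1, 0, 0, 0, 0, 0, 0, -1, 0, 0, 0, 0, 0, 0, -1, 0, 0, 0, 0, 0, 0, -1])

```text
t: 10.2
tcp_pos: [0.5384, -0.051, 0.0702]
tool_rot: [0.793, 0.609, 0.0, 0.001]
force: [-6.4, 1.7, 26.8]
finger_gap: 0.268
gripper_force: 104.9
```

```bash
python3 - <<'E'
from h import *
s=manip.sense();print(s['t'],s['tcp_pos'],s['force'],s['ft_torque'])
o=[]
for n in ('scene','side'):
    p=manip.snapshot(n);x=proj(p,[[.538,-.05,.07]])[0].astype(int);im=p['img'][:,:,::-1]
    o.append(cv2.resize(im[x[1]-40:x[1]+40,x[0]-40:x[0]+40],(400,400),interpolation=cv2.INTER_CUBIC))
cv2.imwrite('pics/fin.png',np.hstack(o))
E
```

```text
10.2 [ 0.53842351 -0.05100926  0.0702013 ] [-6.40074263  1.72453001 26.80477358] [ 0.3799003   1.26135513 -0.00779991]
```

View pics/fin.png

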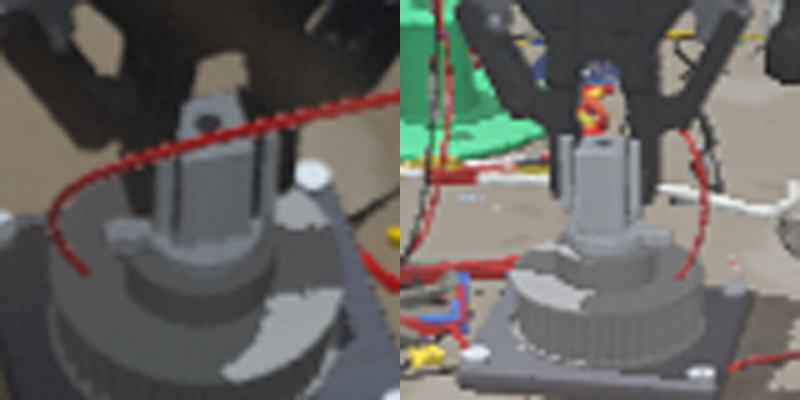

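The collar sits flat on the hub with the lug over the keyway. TCP height is 0.0702 m, where home was expected at 0.070, and it stayed still while the force rose from 13 to 27 N. That means a hard stop, so the collar is home. Handing in while still holding.

```bash
python3 -c "
from station import manip
print(manip.sign_off())"
```

```text
the job is handed in; nothing more can be done
None
```

The keyed shaft is in the pulley with its key in the keyway and its collar home on the hub; I handed the job in at about 10 s with the arm still gripping it and holding it down at about 27 N.

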